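# Balance a control handle with ring weights

## Robot

A 6-joint arm with a two-finger parallel gripper is mounted at the origin on the work surface. World frame = base frame: x ahead of the robot, y to its left, z up, the work surface at z = 0. Lengths are in mm, angles in rad, forces in N, time in s.
With the tool pointing down it reaches from about 275 to 750 mm from the base axis. Payload 10.2 kg.
Tool frame: the origin (TCP) lies between the finger pads; the fingertips stand 11 mm ahead of it and the grasp point (between the pads) lies 8 mm behind it; z points along the fingers, y is the line along which they close (so a half turn about z gives the same grasp; the last joint's range is limited). The gripper opens to 85 mm and grips with 20 to 120 N. Pads are 22 mm wide; open, the fingers measure 114 mm over their backs; the gripper's body (76 mm by 85 mm) begins 54 mm behind the grasp point. The pads swing forward as they close: fully open they stand 13 mm farther back than shut.
Start: joints at [-1.486, 0.313, 1.498, -0, 1.331, -0.223], TCP at [159.043, -500.337, 242.294] pointing down, gripper open.
Joint ranges: [-2.94, 2.94], [-0.97, 2.17], [0.19, 2.56], [-1.23, 4.37], [0.02, 3.11], [-2.88, 2.88]. Speed limits (rad/s): [2.39, 2.39, 3.01, 3.14, 3.14, 3.14].

## Interface

Orientations are given as a unit quaternion [w, x, y, z].
In Python, from rig import sense, eyes, finish_job gives the robot as it stands.
- The arm moves only by the shell command python3 -m jog 'ROWS' [FORCE]. ROWS is JSON, a list of rows, each a list of 7 numbers: the shift along the tool's x, y, z in m, then the turn, a rotation vector about the tool's x, y, z in rad, then the finger opening in m, from 0 to 0.0854. In form: [[dx, dy, dz, rx, ry, rz, gripper], ...]. A call has 1 to 5 rows; each row shifts and turns the commanded pose from where the row before left it, along the tool's axes as they then stand; what a row does not reach is not made up. A row lasts 1/10 s, in which the tool goes at most 50 mm and 8.59 degrees, less where a joint would pass 70% of its speed; a pose out of reach is approached as far as the arm can. A call is refused whole if a number of a shift passes 0.05 or a number of a turn 0.15, either way. A call with a gripper value outside its range is refused whole. The fingers move at their own pace and stop on an object; FORCE is the grip in N (left out, the last holds). Time passes only in rows, so rows that do not move let the fingers close. It gives the time, the measured TCP pose, the force, the opening and the grip force at its end, in the units of the state.
- sense(): the state, without advancing time (a new reading comes with each control period).
- eyes.capture(name): name is "scene" or "top"; returns the picture (384x512x3 uint8, red, green, blue); there is no depth.
- eyes.calibration(name): a dict with "fx", "fy", "cx", "cy" (pixels), "dist" ([k1, k2, p1, p2, k3] as OpenCV has them; the pictures are not rectified), "cam_to_world" (4x4, takes a point from camera to world coordinates). Camera axes: x right, y down, z forward; pixel columns grow to the right and rows downward; lengths in mm; the calibration is good to about 2 mm. A picture is of the moment at which its call begins. calibration takes no time and is no camera call.
- finish_job(): hands the job in; it is judged then, once.
The state is a dict: "time_s": time; "joints": joint angles; "dq": joint speeds; "tau": joint torques, N m; "eef_pos": TCP position; "ee_rot": TCP orientation; "force": force on the tool from outside, world axes, zero at the start; "wrist_torque": the same for the moment, N m; "grip_width": opening from 0.0 (shut) to 1.0 (fully open); "grip_force": force on a finger pad.
Only numpy, scipy, OpenCV 4.12 (cv2) and the standard library are available. Lean on these libraries where they do the work, as an engineer would, in place of code of your own. Each camera call takes 0.05 s, during which the arm holds its last target. There are 200 camera calls.

## Task

The simulator's control handle is clamped on one pan of the bench balance: thread ring weights one at a time over the spindle of the other pan, lowering each gently all the way down without letting it fall, until the beam floats as near level as these weights allow. Feel for the spindle with a light touch and never load the pan with more than about 25 N, leave any weight you do not need lying flat on the bench, leave the other things where they are, and let go at the end.

Things in the scene. Friction and masses are not known exactly. Their poses are not given: they have to be found in the camera images.
- balance: bench balance bolted down: grey base plate 110 x 360 x 24 mm, beam along its y axis from the weight pan (y = -130 mm) to the load pan (y = +130 mm). Origin at the centre of the base's underside, z up. A black control handle unit (62 x 56 mm, 86 mm high, mass unknown, differs each time) is clamped to the load pan
- pan: weight pan: round plate, 58 mm diameter; origin at the centre of its upper face, axes as the balance's. Always level, it only moves straight up and down, from 14 mm below to 8 mm above its level height of 115 mm over the bench. Yields when pressed: about 330 N/m, at its upper stop plus a preload of 0 to 5 N; its stops are hard. Where along y a weight sits on it makes no difference
- spindle_zone (a point): point 62 mm above the pan's centre. The upright steel spindle on the pan (12 mm diameter, flat top at this height) guides the ring weights. Its foot is clamped in a slot: the axis stands anywhere up to 11 mm from this point along the balance's y axis, either way (not measured), and not off it along x; hand forces do not shift it. Axes as the balance's
- beam (a joint): tilt of the beam, rad: 0 level, negative with the weight pan high (too little weight, as at the start), positive with it low; stops at -0.06 and +0.11. Off the stops each ring weight turns it by +0.05; it settles about a second after a change. A needle on the beam shows it on the white dial between the pans
- weight_a: plain steel ring weight, identical to the other two: outer diameter 50 mm, 16 mm thick, hole diameter 17 mm, 0.22 kg; lies flat on the bench at the start; origin at the centre of its underside, z up
- weight_b: plain steel ring weight, identical to the other two: outer diameter 50 mm, 16 mm thick, hole diameter 17 mm, 0.22 kg; lies flat on the bench at the start; origin at the centre of its underside, z up
- weight_c: plain steel ring weight, identical to the other two: outer diameter 50 mm, 16 mm thick, hole diameter 17 mm, 0.22 kg; lies flat on the bench at the start; origin at the centre of its underside, z up
- junction: bystander, loose: small white junction box 50 x 30 x 22 mm; origin at its underside
- screwdriver: bystander, loose: screwdriver 160 mm long lying about along x, up to about 30 mm high
- mug: bystander, loose: white mug 76 mm wide, 90 mm high; origin at its underside
- taperoll: bystander, loose: roll of paper tape, 84 mm outside diameter, 60 mm hole, 24 mm high; origin at its underside
- gel_jar: bystander, loose: white lidded jar 60 mm wide, 70 mm high; origin at its underside
- mouse: bystander, loose: black computer mouse 100 x 58 x 30 mm; origin at its underside
Not all that is in view belongs to the job. What is shaped like the weight_c but pink is not meant. What is shaped like the weight_a but blue is not meant.

How it is judged:
By the outcome, as a careful person would: the job done as asked, in the order asked, and still so for the second after the job is handed in, with the robot touching nothing.
It also fails if it takes over 72 s, if anything falls off the work surface, if the arm or the gripper's body presses on something with over 40 N, if the wrist force passes 120 N, or if a joint passes its speed limit or range.

## Working session

There is one attempt and no reset: what is moved stays moved. The work goes in short steps, Python scripts to look and compute and a shell command to move; the robot and the scene stay as the last step left them, time stands still between calls to the robot, and variables do not carry over. Pictures are saved under pics/ and viewed, at most 10 in all, crops included, and the job is handed in when it is done.

```bash
ls; mkdir -p pics; python3 - <<'E'
from rig import sense, eyes
import cv2,numpy as np
for n in("scene","top"):
    im=eyes.capture(n); cv2.imwrite(f"pics/{n}0.png",im[:,:,::-1])
    c=eyes.calibration(n); print(n,c["fx"],c["cx"],c["cy"],c["dist"],np.round(c["cam_to_world"],3).tolist())
s=sense(); print(s)
E
```

```text
pics
scene 379.6662733391575 258.7245139017574 196.09961467652008 [-0.04488208  0.          0.          0.          0.        ] [[0.618, 0.621, -0.482, 1030.913], [0.786, -0.496, 0.37, -408.93], [-0.009, -0.608, -0.794, 985.905], [0.0, 0.0, 0.0, 1.0]]
top 387.41986924351824 255.9521470153045 192.7911403042011 [-0.01063339  0.          0.          0.          0.        ] [[0.019, -0.992, 0.127, 394.567], [-1.0, -0.019, 0.004, -21.166], [-0.002, -0.127, -0.992, 1132.731], [0.0, 0.0, 0.0, 1.0]]
{'time_s': 0.1, 'joints': array([-1.48637195e+00,  3.13378970e-01,  1.49834478e+00,  1.04226237e-05,
        1.33099556e+00, -2.23377781e-01]), 'dq': array([-0.00133065, -0.00183702, -0.00303906, -0.00163139,  0.00066056,
       -0.00028816]), 'tau': array([ 3.06231916e-03, -4.12902725e+01, -2.60139871e+01, -2.07722319e-04,
        3.01442662e-03,  1.33251208e-05]), 'eef_pos': array([ 159.04028357, -500.11035579,  241.80615888]), 'ee_rot': array([-5.61617146e-04,  9.88180619e-01,  1.53293011e-01,  4.41559445e-05]), 'force': array([ 0.18146726, -0.17503031,  0.58130104]), 'wrist_torque': array([ 0.03453783, -0.05651878,  0.04654019]), 'grip_force': 0.0, 'grip_width': 0.9977677531147259}
```

View pics/scene0.png

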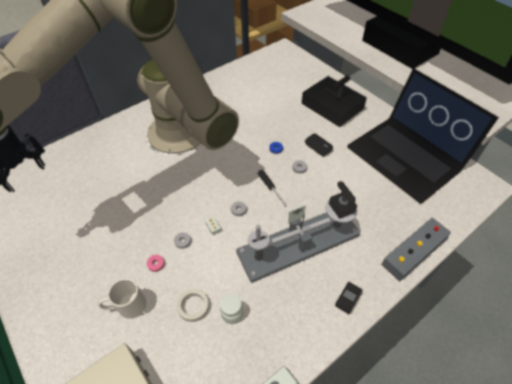

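View pics/top0.png

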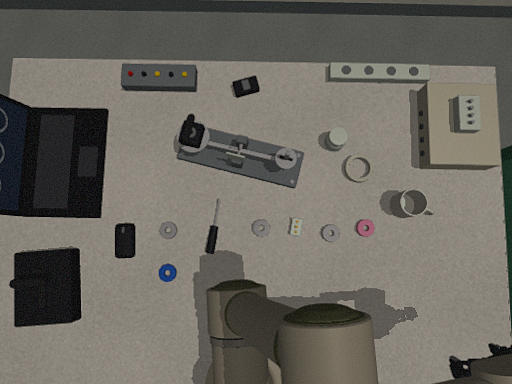

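Top view: grey rings at (168,230), (261,228) and (330,233) fit weights a, b and c. Pink (366,228) and blue (168,273) are decoys. The white tape roll (357,168) is far larger. The balance runs from its weight pan at about (287,157) to the handle at (193,133). One enlarged crop will confirm this, with the measurements.

```bash
cat > h.py <<'E'
from rig import sense, eyes
import cv2,numpy as np
def ray(n,uv):
    c=eyes.calibration(n);K=np.array([[c["fx"],0,c["cx"]],[0,c["fy"],c["cy"]],[0,0,1]])
    p=cv2.undistortPoints(np.array([[uv]],float),K,np.array(c["dist"]))[0,0]
    T=np.array(c["cam_to_world"]);return T[:3,3],T[:3,:3]@np.array([p[0],p[1],1])
def on(n,uv,z):
    o,d=ray(n,uv);return o+d*(z-o[2])/d[2]
def px(n,P):
    c=eyes.calibration(n);K=np.array([[c["fx"],0,c["cx"]],[0,c["fy"],c["cy"]],[0,0,1]])
    T=np.linalg.inv(np.array(c["cam_to_world"]))
    return cv2.projectPoints(np.array([P],float),cv2.Rodrigues(T[:3,:3])[0],T[:3,3],K,np.array(c["dist"]))[0][0,0]
E
python3 - <<'E'
from h import *
im=cv2.imread("pics/top0.png")
g=cv2.cvtColor(im,cv2.COLOR_BGR2GRAY).astype(int)
bg=cv2.medianBlur(g.astype(np.uint8),41).astype(int)
for n,(u,v) in dict(L=(168,230),M=(261,228),R=(330,233),pink=(366,228),blue=(168,273)).items():
    w=13;s=(np.abs(g-bg)[v-w:v+w+1,u-w:u+w+1]>18).astype(np.uint8)
    if n in("pink","blue"): s=((im.max(2)-im.min(2))[v-w:v+w+1,u-w:u+w+1]>50).astype(np.uint8)
    ct=max(cv2.findContours(s,cv2.RETR_EXTERNAL,cv2.CHAIN_APPROX_NONE)[0],key=cv2.contourArea)
    (a,b),r=cv2.minEnclosingCircle(ct); 
    uv=(a+u-w,b+v-w);P=on("top",uv,12);print(n,np.round(uv,1),"diam",round(2*(r+.3)*2.95),np.round(P),round(np.hypot(*P[:2])))
# base plate: corners
m=((g<140)&(g>70)).astype(np.uint8)
o=[cv2.resize(im[205:290,140:400],None,fx=3,fy=3,interpolation=3),cv2.resize(im[105:195,170:310],None,fx=780/140,fy=780/140,interpolation=3)[:330]]
o[1]=cv2.copyMakeBorder(o[1],0,0,0,0,0);o[1]=o[1][:,:780]
cv2.imwrite("pics/c1.png",np.vstack([o[0],o[1]]))
E
```

```text
L [168.  229.7] diam 56 [426. 235.  12.] 486
M [259.6 226.9] diam 55 [439. -29.  12.] 439
R [328.6 232.5] diam 58 [ 426. -228.   12.] 483
pink [365.4 227.6] diam 52 [ 442. -334.   12.] 554
blue [166.7 272.6] diam 53 [304. 233.  12.] 383
```

View pics/c1.png

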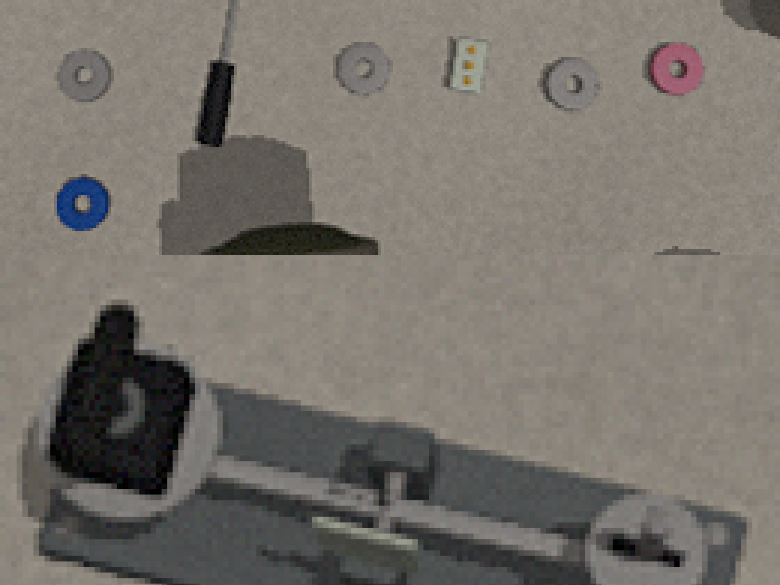

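The crop confirms three grey rings at about (168.3,230), (261,227.7) and (330.3,232.7). The pan disc is at about (286,158), with the spindle in a dark slot. Next, the pan and spindle enlarged in both views.

```bash
python3 - <<'E'
from h import *
t=cv2.imread("pics/top0.png");s=cv2.imread("pics/scene0.png")
a=cv2.resize(t[135:185,265:310],(450,500),interpolation=3)
b=cv2.resize(s[215:265,235:270],(350,500),interpolation=3)
cv2.imwrite("pics/c2.png",np.hstack([a,b]))
for uv in [(168.3,230),(261,227.7),(330.3,232.7)]: print(np.round(on("top",uv,12)))
for uv in [(170+215/5.571,105+133/5.571),(170+745/5.571,105+262/5.571)]: print("base edge",np.round(on("top",uv,24)))
E
```

```text
[425. 234.  12.]
[436. -33.  12.]
[ 426. -233.   12.]
base edge [723. 127.  24.]
base edge [ 659. -154.   24.]
```

View pics/c2.png

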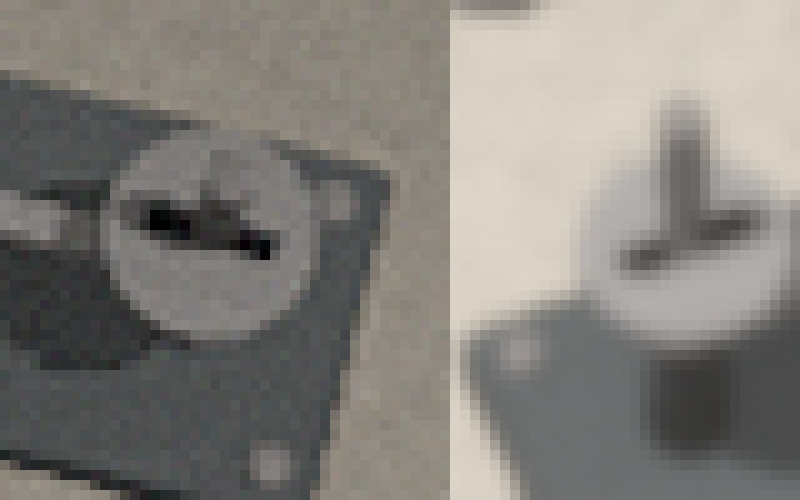

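Left (top view): pan centre at about (285.5,158). The spindle's foot sits slightly right of the slot centre. Right (scene view): spindle top at about (258,226), foot (258,238.5), slot centre (258.3,239).

```bash
python3 - <<'E'
from h import *
P=lambda *a:print(a,np.round(on(*a),1))
P("top",(285.5,158),123); P("scene",(258.3,239),123);P("scene",(258,238.5),123)
P("scene",(258,226),185);P("top",(286.6,151.8),185)
ax=np.array([-64,-281]);ax=ax/np.hypot(*ax);print(ax,np.degrees(np.arctan2(ax[0],ax[1])))
s=sense();from scipy.spatial.transform import Rotation as R
q=s["ee_rot"];print(R.from_quat([q[1],q[2],q[3],q[0]]).as_matrix().round(3))
E
```

```text
('top', (285.5, 158), 123) [618.1 -93.6 123. ]
('scene', (258.3, 239), 123) [618.4 -95.8 123. ]
('scene', (258, 238.5), 123) [616.8 -95.5 123. ]
('scene', (258, 226), 185) [617.9 -95.5 185. ]
('top', (286.6, 151.8), 185) [620.2 -91.8 185. ]
[-0.222071  -0.9750305] -167.169297864836
[[ 0.953  0.303 -0.   ]
 [ 0.303 -0.953  0.001]
 [ 0.    -0.001 -1.   ]]
```

Spindle at about (618,-95). Start with the ring at (426,-233): pinch, turn 90° and pinch again so it is centred in the gripper.

```bash
python3 -m jog '[[0.0335,-0.0174,0.017,0,0,0,0.08],[0.0335,-0.0174,0.017,0,0,0,0.08],[0.0335,-0.0174,0.017,0,0,0,0.08],[0.0335,-0.0174,0.017,0,0,0,0.08],[0.0335,-0.0174,0.017,0,0,0,0.08]]' 25; python3 -m jog '[[0.0335,-0.0174,0.017,0,0,0,0.08],[0.0335,-0.0174,0.017,0,0,0,0.08],[0.0335,-0.0174,0.017,0,0,0,0.08],[0.0335,-0.0174,0.017,0,0,0,0.08],[0.0335,-0.0174,0.017,0,0,0,0.08]]'; python3 -m jog '[[0,0,0.02,0,0,0,0.08],[0,0,0.015,0,0,0,0.08],[0,0,0,0,0,0,0.08]]'
```

```text
time_s: 0.6
eef_pos: [293.1, -365.3, 156.5]
ee_rot: [-0.0, 0.988, 0.153, -0.0]
force: [0.6, -0.2, -0.0]
grip_width: 0.935
grip_force: 0.0
time_s: 1.1
eef_pos: [426.4, -231.7, 71.5]
ee_rot: [-0.0, 0.988, 0.153, -0.0]
force: [1.4, -0.7, -0.1]
grip_width: 0.938
grip_force: 0.0
time_s: 1.4
eef_pos: [424.8, -232.0, 35.6]
ee_rot: [-0.002, 0.988, 0.154, -0.001]
force: [-0.4, -0.7, 0.2]
grip_width: 0.934
grip_force: 0.0
```

```bash
python3 -m jog '[[0,0,0.01,0,0,0,0.065],[0,0,0.006,0,0,0,0.065],[0,0,0,0,0,0,0.065]]'; python3 -m jog '[[0,0,0,0,0,0,0.04],[0,0,0,0,0,0,0.04],[0,0,0,0,0,0,0.04]]' 20
```

```text
time_s: 1.7
eef_pos: [425.3, -233.0, 20.9]
ee_rot: [-0.0, 0.988, 0.153, -0.0]
force: [-0.5, 0.2, 0.2]
grip_width: 0.765
grip_force: 0.0
time_s: 2.0
eef_pos: [425.8, -233.3, 22.0]
ee_rot: [0.0, 0.988, 0.153, 0.0]
force: [-1.8, -0.2, 6.0]
grip_width: 0.561
grip_force: 20.0
```

```bash
python3 -m jog '[[0,0,-0.004,0,0,0,0.04],[0,0,0,0,0,0,0.04],[0,0,0,0,0,0,0.07],[0,0,0,0,0,0,0.07],[0,0,0,0,0,0.13,0.07]]' 20; python3 - <<'E'
from h import *
im=eyes.capture("scene");im2=eyes.capture("top")
a=cv2.resize(im[200:290,140:240],(500,450),interpolation=3);b=cv2.resize(im2[200:260,300:340],(300,450),interpolation=3)
cv2.imwrite("pics/g1.png",np.hstack([a,b]))
E
```

```text
time_s: 2.5
eef_pos: [425.6, -233.0, 25.3]
ee_rot: [0.0, 0.996, 0.088, 0.0]
force: [0.1, -0.2, 0.2]
grip_width: 0.819
grip_force: 0.0
```

View pics/g1.png

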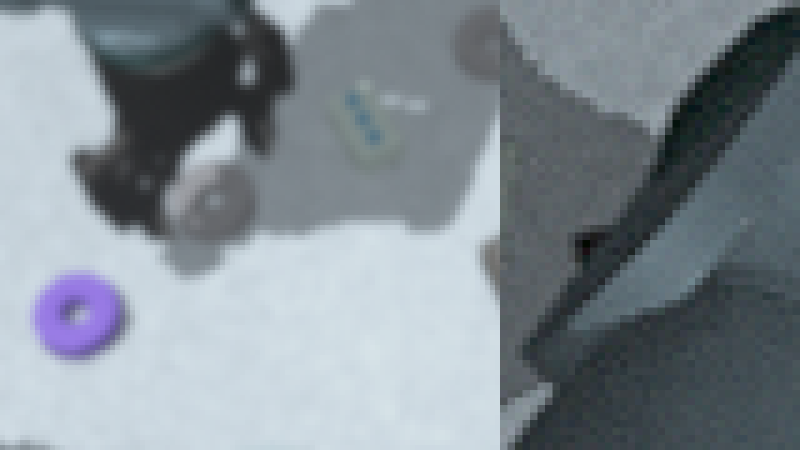

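The view shows the ring at scene px (182,240) between the fingers, unmoved, with the right finger at (192,231) and the left at (171,243). Checking it against TCP.

```bash
python3 - <<'E'
from h import *
im=eyes.capture("scene")
cv2.imwrite("pics/raw1.png",im[:,:,::-1])
print(on("scene",(182,240),12),px("scene",(425.6,-233,12)),px("scene",(425.6,-233,16)))
a=cv2.imread("pics/scene0.png");g=cv2.cvtColor(a,6)[228:252,171:195];print(on("scene",(182.5,240.3),12))
w=(g<150).astype(np.uint8);c=max(cv2.findContours(w,0,1)[0],key=cv2.contourArea);print(cv2.minEnclosingCircle(c),g.min(),g.max())
for uv in [(299,166.5),(238.5,208.5)]:print(on("scene",uv,12))
E
```

```text
[ 426.68535548 -235.76282102   12.        ] [182.60364219 239.2575836 ] [182.37615402 238.56293651]
[ 428.50656664 -235.13032316   12.        ]
((13.0, 14.5), 7.826338291168213) 110 215
[425.67909315 232.00047272  12.        ]
[438.82160065 -35.46807478  12.        ]
```

```bash
python3 -m jog '[[0,0,0,0,0,0.144,0.07],[0,0,0,0,0,0.144,0.07],[0,0,0,0,0,0.144,0.07],[0,0,0,0,0,0.144,0.07],[0,0,0,0,0,0.144,0.07]]'; python3 -m jog '[[0,0,0,0,0,0.144,0.07],[0,0,0,0,0,0.144,0.07],[0,0,0,0,0,0.144,0.07],[0,0,0,0,0,0.144,0.07],[0,0,0,0,0,0.144,0.07]]';python3 -m jog '[[0,0,0,0,0,0,0.04],[0,0,0,0,0,0,0.04],[0,0,0,0,0,0,0.04],[0,0,0,0,0,0,0.04]]' 20
```

```text
time_s: 3.15
eef_pos: [425.6, -233.0, 25.3]
ee_rot: [-0.0, 0.963, -0.269, -0.0]
force: [-0.6, -0.2, -0.7]
grip_width: 0.819
grip_force: 0.0
time_s: 3.65
eef_pos: [425.6, -233.0, 25.3]
ee_rot: [-0.0, 0.807, -0.591, 0.0]
force: [0.3, 0.0, 0.2]
grip_width: 0.819
grip_force: 0.0
time_s: 4.05
eef_pos: [425.7, -233.2, 25.5]
ee_rot: [0.0, 0.808, -0.589, 0.0]
force: [-0.2, -0.2, 3.5]
grip_width: 0.468
grip_force: 1.9
```

Fingers slid over the ring's top, so they need to go deeper. Reopening, going down to TCP z≈14 and pinching.

```bash
python3 -m jog '[[0,0,-0.005,0,0,0,0.072],[0,0,0,0,0,0,0.072],[0,0,0,0,0,0,0.072],[0,0,0.009,0,0,0,0.072],[0,0,0.0075,0,0,0,0.072]]'; python3 -m jog '[[0,0,0,0,0,0,0.065],[0,0,0,0,0,0,0.055],[0,0,0,0,0,0,0.04],[0,0,0,0,0,0,0.04],[0,0,0,0,0,0,0.04]]' 20
```

```text
time_s: 4.55
eef_pos: [425.4, -232.9, 12.9]
ee_rot: [-0.0, 0.807, -0.59, -0.0]
force: [-0.2, -0.6, -0.1]
grip_width: 0.843
grip_force: 0.0
time_s: 5.05
eef_pos: [425.6, -233.0, 13.9]
ee_rot: [0.0, 0.807, -0.59, 0.0]
force: [-0.2, 0.5, -1.5]
grip_width: 0.563
grip_force: 21.1
```

```bash
python3 -m jog '[[0,0,-0.02,0,0,0,0.04],[0,0,-0.045,0,0,0,0.04],[0,0,-0.048,0,0,0,0.04],[0,0,-0.048,0,0,0,0.04],[0,0,-0.048,0,0,0,0.04]]' 40;python3 -m jog '[[-0.0146,-0.0451,0,0,0,0,0.04],[-0.0146,-0.0451,0,0,0,0,0.04],[-0.0146,-0.0451,0,0,0,0,0.04],[-0.0146,-0.0451,0,0,0,0,0.04],[-0.0146,-0.0451,0,0,0,0,0.04]]';python3 -m jog '[[0,0,0,0,0,-0.149,0.04],[0,0,0,0,0,-0.149,0.04],[0,0,0,0,0,-0.149,0.04],[0,0,0,0,0,-0.149,0.04]]';python3 -m jog '[[0,0,0,0,0,-0.149,0.04],[0,0,0,0,0,-0.149,0.04],[0,0,0,0,0,-0.146,0.04],[0,0,0,0,0,0,0.04],[0,0,0,0,0,0,0.04]]'
python3 - <<'E'
from h import *
s=sense();print(s["eef_pos"],s["force"],s["ee_rot"],s["wrist_torque"])
a=eyes.capture("scene")[:,:,::-1];b=eyes.capture("top")[:,:,::-1]
cv2.imwrite("pics/s2.png",a);cv2.imwrite("pics/t2.png",b)
x=np.hstack([cv2.resize(a[190:270,220:290],(420,480),interpolation=3),cv2.resize(b[110:180,255:310],(377,480),interpolation=3)]);cv2.imwrite("pics/g2.png",x)
E
```

```text
time_s: 5.55
eef_pos: [425.1, -232.6, 224.8]
ee_rot: [-0.0, 0.807, -0.59, -0.0]
force: [0.6, 0.0, -2.9]
grip_width: 0.559
grip_force: 43.4
time_s: 6.05
eef_pos: [619.4, -93.5, 222.5]
ee_rot: [0.0, 0.807, -0.59, -0.0]
force: [1.1, -1.1, -1.5]
grip_width: 0.555
grip_force: 43.4
time_s: 6.45
eef_pos: [618.1, -94.8, 222.3]
ee_rot: [0.0, 0.946, -0.324, -0.001]
force: [0.3, 0.0, -2.8]
grip_width: 0.558
grip_force: 43.5
time_s: 6.95
eef_pos: [618.1, -95.0, 222.6]
ee_rot: [-0.0, 0.994, -0.113, -0.0]
force: [0.8, -0.0, -2.0]
grip_width: 0.557
grip_force: 43.5
[618.13370451 -94.95421296 222.56475735] [ 0.7936666  -0.00516883 -2.02886989] [-7.04775067e-05  9.93611543e-01 -1.12854019e-01 -2.59844437e-04] [-0.01021433  0.02734327 -0.01431054]
```

View pics/g2.png

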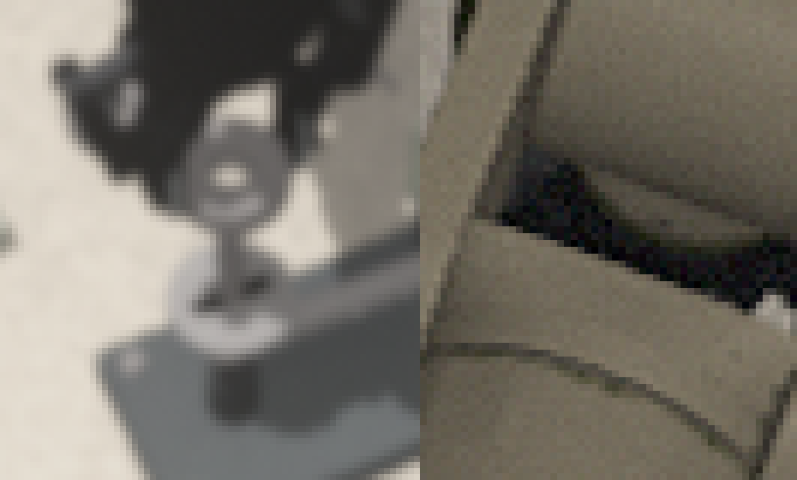

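Scene crop: ring held flat above the spindle, hole centre at about (258.1,219.2). The spindle stick is below it at column ~258.4. The arm hides this spot from the top camera.

```bash
python3 - <<'E'
from h import *
for z in(217,185,123):print(z,px("scene",(618.1,-95,z)))
print(on("scene",(258.1,219.2),217))
for d in((.9745,-.2242),(-.2242,-.9745)):print(px("scene",(618.1+10*d[0],-95+10*d[1],150))-px("scene",(618.1,-95,150)))
g=cv2.cvtColor(cv2.imread("pics/s2.png"),6)
g0=cv2.cvtColor(cv2.imread("pics/scene0.png"),6)
for v in range(229,240): print(v,g[v,248:270].tolist(), g0[v,250:268].tolist())
for v in range(221,229): print(v,g0[v,250:268].tolist())
E
```

```text
217 [258.08317392 218.78879211]
185 [258.21764605 225.93769551]
123 [258.45868611 238.74750067]
[619.07471087 -95.7134042  217.        ]
[1.66049502 2.99951567]
[-3.51560476  1.43100333]
229 [217, 216, 214, 210, 204, 198, 184, 158, 123, 102, 97, 104, 126, 156, 181, 198, 208, 213, 216, 214, 211, 208] [209, 207, 205, 205, 200, 180, 146, 122, 113, 118, 147, 182, 201, 207, 209, 210, 211, 209]
230 [215, 213, 211, 208, 204, 201, 192, 166, 128, 101, 95, 104, 126, 155, 176, 192, 203, 210, 214, 215, 213, 211] [206, 202, 200, 198, 192, 172, 138, 112, 104, 110, 139, 175, 193, 201, 205, 208, 210, 210]
231 [214, 212, 208, 203, 197, 192, 184, 161, 124, 100, 93, 98, 113, 131, 147, 164, 181, 195, 206, 212, 214, 214] [203, 197, 192, 188, 181, 160, 131, 109, 101, 106, 132, 164, 182, 190, 196, 202, 206, 208]
232 [215, 211, 204, 195, 189, 184, 176, 155, 121, 99, 93, 94, 101, 111, 121, 132, 147, 166, 185, 201, 211, 213] [198, 190, 184, 180, 172, 154, 127, 108, 101, 105, 128, 157, 173, 179, 184, 190, 196, 203]
233 [213, 207, 197, 189, 184, 181, 174, 154, 122, 99, 93, 93, 97, 106, 111, 115, 121, 134, 156, 
[... 1334 characters left out ...]
 212, 213, 212, 212, 211, 211, 210]
222 [208, 209, 210, 210, 209, 209, 208, 207, 207, 208, 210, 212, 213, 212, 211, 211, 209, 209]
223 [207, 209, 209, 209, 209, 208, 207, 204, 203, 205, 209, 211, 211, 212, 210, 209, 207, 207]
224 [209, 211, 211, 210, 210, 206, 200, 193, 191, 195, 202, 208, 209, 209, 209, 207, 207, 207]
225 [212, 213, 213, 212, 209, 201, 187, 177, 174, 180, 193, 203, 208, 208, 207, 206, 206, 207]
226 [213, 214, 213, 212, 206, 193, 175, 163, 160, 165, 180, 198, 206, 208, 208, 207, 207, 207]
227 [213, 212, 212, 210, 203, 187, 166, 154, 151, 152, 168, 191, 205, 208, 209, 209, 209, 209]
228 [211, 209, 208, 207, 202, 183, 156, 139, 134, 135, 156, 187, 204, 209, 210, 211, 211, 209]
```

```bash
python3 -m jog '[[0,0.0007,0.01,0,0,0,0.04],[0,0,0.009,0,0,0,0.04],[0,0,0,0,0,0,0.04]]';python3 -m jog '[[0,0,0.002,0,0,0,0.04],[0,0,0.002,0,0,0,0.04],[0,0,0.002,0,0,0,0.04],[0,0,0,0,0,0,0.04]]'; python3 -m jog '[[0,0,0.002,0,0,0,0.04],[0,0,0.002,0,0,0,0.04],[0,0,0,0,0,0,0.04]]'
```

```text
time_s: 7.35
eef_pos: [617.4, -95.5, 201.6]
ee_rot: [-0.0, 0.994, -0.111, -0.002]
force: [1.4, 0.5, -1.9]
grip_width: 0.558
grip_force: 43.4
time_s: 7.75
eef_pos: [618.0, -95.6, 197.6]
ee_rot: [-0.0, 0.994, -0.111, -0.0]
force: [-0.2, -0.0, -2.1]
grip_width: 0.56
grip_force: 43.4
time_s: 8.05
eef_pos: [618.0, -95.6, 193.4]
ee_rot: [-0.0, 0.994, -0.111, -0.0]
force: [-0.4, -0.2, -2.8]
grip_width: 0.551
grip_force: 43.4
```

```bash
python3 -m jog '[[0,0,0.003,0,0,0,0.04],[0,0,0.003,0,0,0,0.04],[0,0,0.003,0,0,0,0.04],[0,0,0.003,0,0,0,0.04],[0,0,0,0,0,0,0.04]]'; python3 - <<'E'
from h import *
cv2.imwrite("pics/g3.png",cv2.resize(eyes.capture("scene")[200:265,225:290,::-1],(520,520),interpolation=3))
E
```

```text
time_s: 8.55
eef_pos: [617.9, -95.6, 181.2]
ee_rot: [-0.0, 0.994, -0.111, -0.0]
force: [-0.4, -0.1, -1.0]
grip_width: 0.56
grip_force: 43.4
```

View pics/g3.png

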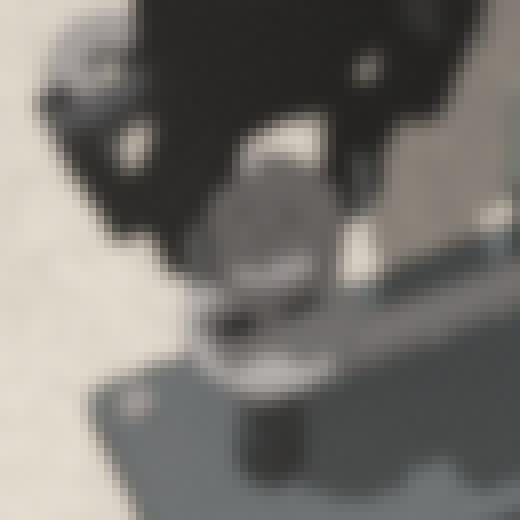

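The ring (crop ~(270,220)) now has its hole filled by the grey spindle, so it is threaded. Lowering to the pan, expected contact at TCP z≈137.

```bash
python3 -m jog '[[0,0,0.009,0,0,0,0.04],[0,0,0.009,0,0,0,0.04],[0,0,0.009,0,0,0,0.04],[0,0,0.008,0,0,0,0.04],[0,0,0,0,0,0,0.04]]'; python3 -m jog '[[0,0,0.002,0,0,0,0.04],[0,0,0.002,0,0,0,0.04],[0,0,0.002,0,0,0,0.04],[0,0,0,0,0,0,0.04]]'
```

```text
time_s: 9.1
eef_pos: [617.5, -95.5, 145.2]
ee_rot: [-0.0, 0.994, -0.111, -0.001]
force: [-0.7, -0.8, -2.8]
grip_width: 0.556
grip_force: 43.4
time_s: 9.5
eef_pos: [618.1, -95.7, 140.7]
ee_rot: [-0.0, 0.994, -0.111, -0.0]
force: [-0.4, 0.4, -2.6]
grip_width: 0.554
grip_force: 43.4
```

```bash
python3 -m jog '[[0,0,0.001,0,0,0,0.04],[0,0,0.001,0,0,0,0.04],[0,0,0,0,0,0,0.04]]'
```

```text
time_s: 9.8
eef_pos: [618.1, -95.7, 138.7]
ee_rot: [-0.0, 0.994, -0.111, -0.0]
force: [0.4, 0.1, -2.0]
grip_width: 0.553
grip_force: 43.4
```

```bash
python3 -m jog '[[0,0,0.001,0,0,0,0.04],[0,0,0.001,0,0,0,0.04],[0,0,0,0,0,0,0.04]]';python3 -m jog '[[0,0,0.001,0,0,0,0.04],[0,0,0,0,0,0,0.04]]'; python3 -m jog '[[0,0,0.001,0,0,0,0.04],[0,0,0,0,0,0,0.04]]'
```

```text
time_s: 10.1
eef_pos: [618.2, -95.7, 136.9]
ee_rot: [0.0, 0.994, -0.111, 0.0]
force: [-0.5, 0.1, -1.8]
grip_width: 0.555
grip_force: 43.5
time_s: 10.3
eef_pos: [618.2, -95.7, 136.1]
ee_rot: [0.0, 0.994, -0.111, 0.0]
force: [-1.1, 0.3, 2.5]
grip_width: 0.559
grip_force: 43.9
time_s: 10.5
eef_pos: [618.2, -95.7, 134.9]
ee_rot: [0.0, 0.994, -0.111, 0.0]
force: [-0.5, -0.0, 1.9]
grip_width: 0.558
grip_force: 43.9
```

```bash
python3 -m jog '[[0,0,0,0,0,0,0.05],[0,0,0,0,0,0,0.055],[0,0,0,0,0,0,0.07],[0,0,0,0,0,0,0.07],[0,0,-0.004,0,0,0,0.07]]' 20; python3 -m jog '[[0,0,-0.03,0,0,0,0.07],[0,0,-0.03,0,0,0,0.07],[0,0,-0.04,0,0,0,0.07]]'; python3 - <<'E'
from h import *
print(px("scene",(618,-95.5,131)))
cv2.imwrite("pics/s4.png",eyes.capture("scene")[:,:,::-1])
b=cv2.imread("pics/s4.png")[195:265,220:320];a=cv2.imread("pics/scene0.png")[195:265,220:320]
cv2.imwrite("pics/g4.png",cv2.resize(np.hstack([a,b]),(800,280),interpolation=3))
E
```

```text
time_s: 11.0
eef_pos: [617.9, -95.6, 138.4]
ee_rot: [-0.0, 0.994, -0.111, -0.001]
force: [-0.0, -0.1, 0.1]
grip_width: 0.816
grip_force: 0.0
time_s: 11.3
eef_pos: [617.6, -95.5, 239.2]
ee_rot: [-0.0, 0.994, -0.111, -0.001]
force: [0.7, -0.7, 0.4]
grip_width: 0.818
grip_force: 0.0
[258.25529063 237.24304093]
```

View pics/g4.png

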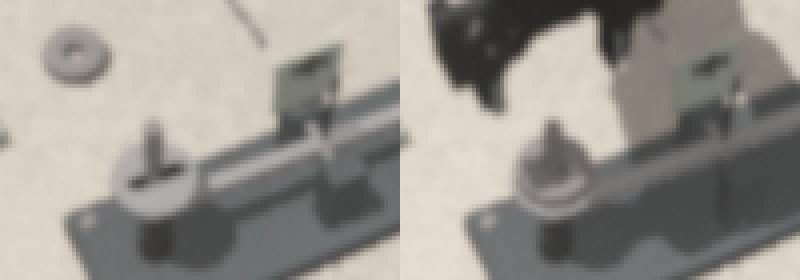

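First ring is seated, at scene (258,237). The pan is still high and the needle unchanged. The preload felt was about 4 N, so more weight is needed. Next: ring at (436,-33).

```bash
python3 -m jog '[[-0.0479,-0.0051,0,0,0,0,0.075],[-0.0479,-0.0051,0,0,0,0,0.075],[-0.0479,-0.0051,0,0,0,0,0.075],[-0.0479,-0.0051,0,0,0,0,0.075],[0,0,0,0,0,0,0.075]]'; python3 -m jog '[[0,0,0.048,0,0,0,0.075],[0,0,0.048,0,0,0,0.075],[0,0,0.048,0,0,0,0.075],[0,0,0.046,0,0,0,0.075],[0,0,0,0,0,0,0.075]]'; python3 - <<'E'
from h import *
print(sense()["joints"].round(2))
E
```

```text
time_s: 11.85
eef_pos: [431.2, -31.5, 238.6]
ee_rot: [-0.0, 0.994, -0.11, -0.001]
force: [1.1, -0.5, -1.2]
grip_width: 0.876
grip_force: 0.0
time_s: 12.35
eef_pos: [433.2, -32.8, 44.8]
ee_rot: [-0.001, 0.994, -0.111, -0.005]
force: [-0.8, 0.7, 0.9]
grip_width: 0.882
grip_force: 0.0
[-0.35  0.41  1.97  0.    0.77  1.45]
```

```bash
python3 -m jog '[[0.002,0.0005,0.018,0,0,0,0.072],[0,0,0.0125,0,0,0,0.072],[0,0,0,0,0,0,0.06],[0,0,0,0,0,0,0.04]]' 20;python3 -m jog '[[0,0,0,0,0,0,0.04],[0,0,0,0,0,0,0.04],[0,0,0,0,0,0,0.04]]' 20
```

```text
time_s: 12.75
eef_pos: [438.8, -34.8, 20.2]
ee_rot: [0.0, 0.994, -0.111, 0.001]
force: [-3.5, 2.6, 12.6]
grip_width: 0.57
grip_force: 18.7
time_s: 13.05
eef_pos: [438.7, -34.8, 20.4]
ee_rot: [0.0, 0.994, -0.111, 0.002]
force: [-0.5, 1.4, 5.4]
grip_width: 0.564
grip_force: 19.7
```

```bash
python3 -m jog '[[0,0,0,0,0,0,0.072],[0,0,0,0,0,0,0.072],[0,0,0,0,0,0,0.072],[0,0,0,0,0,0,0.072]]' 20
```

```text
time_s: 13.45
eef_pos: [437.7, -34.5, 18.5]
ee_rot: [0.0, 0.994, -0.111, 0.0]
force: [0.7, -0.2, -0.7]
grip_width: 0.843
grip_force: 0.0
```

```bash
python3 -m jog '[[0,0,0.0045,0,0,0,0.072],[0,0,0,0,0,0,0.072],[0,0,0,0,0,0,0.055],[0,0,0,0,0,0,0.04]]' 20;python3 -m jog '[[0,0,0,0,0,0,0.04],[0,0,0,0,0,0,0.04]]' 20
```

```text
time_s: 13.85
eef_pos: [437.6, -34.5, 14.0]
ee_rot: [0.0, 0.994, -0.111, -0.0]
force: [-2.0, -0.6, 6.3]
grip_width: 0.574
grip_force: 19.8
time_s: 14.05
eef_pos: [437.5, -34.5, 14.0]
ee_rot: [0.0, 0.994, -0.111, -0.0]
force: [-2.3, -1.0, 5.1]
grip_width: 0.573
grip_force: 20.3
```

```bash
python3 -m jog '[[0,0,0,0,0,0,0.072],[0,0,0,0,0,0,0.072],[0,0,0,0,0,0,0.072],[0,0,0,0,0,-0.143,0.072],[0,0,0,0,0,-0.143,0.072]]'; python3 -m jog '[[0,0,0,0,0,-0.143,0.072],[0,0,0,0,0,-0.143,0.072],[0,0,0,0,0,-0.143,0.072],[0,0,0,0,0,-0.143,0.072],[0,0,0,0,0,-0.143,0.072]]';python3 -m jog '[[0,0,0,0,0,-0.143,0.072],[0,0,0,0,0,-0.143,0.072],[0,0,0,0,0,-0.143,0.072],[0,0,0,0,0,-0.143,0.072],[0,0,0,0,0,0,0.072]]';python3 -m jog '[[0,0,0,0,0,0,0.055],[0,0,0,0,0,0,0.04],[0,0,0,0,0,0,0.04],[0,0,0,0,0,0,0.04]]' 20
```

```text
time_s: 14.55
eef_pos: [437.5, -34.5, 13.7]
ee_rot: [-0.0, 0.999, 0.035, -0.0]
force: [0.6, -0.6, -0.4]
grip_width: 0.843
grip_force: 0.0
time_s: 15.05
eef_pos: [437.6, -34.5, 13.7]
ee_rot: [-0.0, 0.924, 0.382, 0.0]
force: [0.1, 0.2, 0.2]
grip_width: 0.838
grip_force: 0.0
time_s: 15.55
eef_pos: [437.6, -34.5, 13.7]
ee_rot: [-0.0, 0.78, 0.626, -0.0]
force: [0.0, -0.4, -0.3]
grip_width: 0.843
grip_force: 0.0
time_s: 15.95
eef_pos: [437.6, -34.4, 14.0]
ee_rot: [0.0, 0.781, 0.625, 0.0]
force: [-0.7, 1.2, 5.2]
grip_width: 0.575
grip_force: 20.1
```

```bash
python3 -m jog '[[0,0,0,0,0,0,0.04],[0,0,-0.02,0,0,0,0.04],[0,0,-0.045,0,0,0,0.04],[0,0,-0.045,0,0,0,0.04]]' 40;python3 -m jog '[[0,0,-0.048,0,0,0,0.04],[0,0,-0.048,0,0,0,0.04],[0,0,0,0,0,0,0.04],[0,0,0,0,0,0,0.04]]';python3 -m jog '[[-0.0051,0.0474,0,0,0,0,0.04],[-0.0051,0.0474,0,0,0,0,0.04],[-0.0051,0.0474,0,0,0,0,0.04],[-0.0051,0.0474,0,0,0,0,0.04]]';python3 -m jog '[[0,0,0,0,0,0.143,0.04],[0,0,0,0,0,0.143,0.04],[0,0,0,0,0,0.143,0.04],[0,0,0,0,0,0.143,0.04],[0,0,0,0,0,0.143,0.04]]';python3 -m jog '[[0,0,0,0,0,0.143,0.04],[0,0,0,0,0,0.143,0.04],[0,0,0,0,0,0.143,0.04],[0,0,0,0,0,0.143,0.04],[0,0,0,0,0,0.143,0.04]]';python3 -m jog '[[0,0,0,0,0,0.143,0.04],[0,0,0,0,0,0,0.04],[0,0,0,0,0,0,0.04]]'
python3 - <<'E'
from h import *
cv2.imwrite("pics/s5.png",eyes.capture("scene")[:,:,::-1])
cv2.imwrite("pics/g5.png",cv2.resize(cv2.imread("pics/s5.png")[190:260,225:325],(800,560),interpolation=3))
E
```

```text
time_s: 16.35
eef_pos: [436.8, -34.2, 124.6]
ee_rot: [-0.001, 0.781, 0.625, -0.001]
force: [1.3, 0.1, -2.2]
grip_width: 0.562
grip_force: 42.6
time_s: 16.75
eef_pos: [437.4, -34.4, 219.6]
ee_rot: [0.0, 0.781, 0.625, 0.0]
force: [0.8, 0.6, -2.7]
grip_width: 0.562
grip_force: 42.6
time_s: 17.15
eef_pos: [619.1, -96.1, 216.7]
ee_rot: [-0.002, 0.781, 0.625, -0.001]
force: [0.7, -0.2, -1.2]
grip_width: 0.563
grip_force: 42.7
time_s: 17.65
eef_pos: [617.5, -95.6, 216.6]
ee_rot: [-0.002, 0.951, 0.309, -0.002]
force: [0.8, -0.5, -2.9]
grip_width: 0.56
grip_force: 42.8
time_s: 18.15
eef_pos: [617.4, -95.6, 216.6]
ee_rot: [-0.001, 0.999, -0.043, -0.002]
force: [0.4, -0.0, -2.6]
grip_width: 0.565
grip_force: 42.8
time_s: 18.45
eef_pos: [617.7, -95.6, 217.9]
ee_rot: [-0.0, 0.994, -0.109, -0.001]
force: [-0.8, 0.3, -2.2]
grip_width: 0.561
grip_force: 42.8
```

View pics/g5.png

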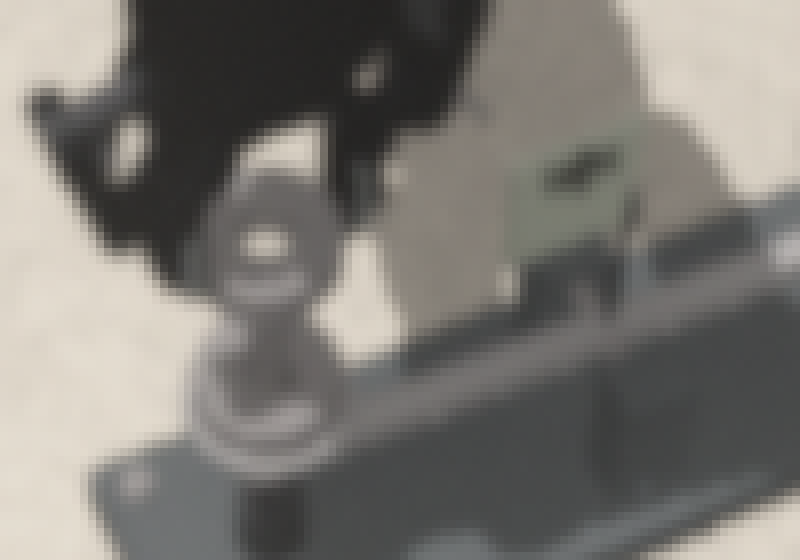

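Ring held flat over the spindle, hole at about (257.7,219.8), in line as before. Lowering by feel.

```bash
python3 -m jog '[[0.0003,0,0.009,0,0,0,0.04],[0,0,0.008,0,0,0,0.04],[0,0,0,0,0,0,0.04]]';python3 -m jog '[[0,0,0.002,0,0,0,0.04],[0,0,0.002,0,0,0,0.04],[0,0,0,0,0,0,0.04]]'; python3 -m jog '[[0,0,0.002,0,0,0,0.04],[0,0,0.002,0,0,0,0.04],[0,0,0,0,0,0,0.04]]'
```

```text
time_s: 18.8
eef_pos: [617.8, -95.6, 200.8]
ee_rot: [-0.0, 0.994, -0.111, -0.002]
force: [-1.2, 0.8, -1.6]
grip_width: 0.561
grip_force: 42.8
time_s: 19.1
eef_pos: [618.4, -95.8, 198.7]
ee_rot: [-0.0, 0.994, -0.111, -0.0]
force: [0.0, 0.0, -2.6]
grip_width: 0.563
grip_force: 42.8
time_s: 19.4
eef_pos: [618.3, -95.8, 194.5]
ee_rot: [-0.0, 0.994, -0.111, -0.0]
force: [-0.3, 0.3, -2.4]
grip_width: 0.561
grip_force: 42.8
```

```bash
python3 -m jog '[[0,0,0.003,0,0,0,0.04],[0,0,0.004,0,0,0,0.04],[0,0,0.004,0,0,0,0.04],[0,0,0,0,0,0,0.04]]'; python3 -m jog '[[0,0,0.008,0,0,0,0.04],[0,0,0.008,0,0,0,0.04],[0,0,0.008,0,0,0,0.04],[0,0,0.002,0,0,0,0.04],[0,0,0,0,0,0,0.04]]';  python3 -m jog '[[0,0,0.002,0,0,0,0.04],[0,0,0.001,0,0,0,0.04],[0,0,0,0,0,0,0.04]]'
```

```text
time_s: 19.8
eef_pos: [618.1, -95.7, 182.9]
ee_rot: [-0.0, 0.994, -0.111, -0.001]
force: [-0.8, -0.2, -2.3]
grip_width: 0.56
grip_force: 42.8
time_s: 20.3
eef_pos: [618.3, -95.8, 157.3]
ee_rot: [-0.0, 0.994, -0.111, -0.0]
force: [0.0, -0.2, -2.9]
grip_width: 0.56
grip_force: 42.8
time_s: 20.6
eef_pos: [618.4, -95.8, 154.8]
ee_rot: [0.0, 0.994, -0.111, 0.0]
force: [-0.3, 0.3, -1.7]
grip_width: 0.562
grip_force: 42.8
```

```bash
python3 -m jog '[[0,0,0.001,0,0,0,0.04],[0,0,0.001,0,0,0,0.04],[0,0,0,0,0,0,0.04],[0,0,0,0,0,0,0.04]]';python3 -m jog '[[0,0,0.001,0,0,0,0.04],[0,0,0,0,0,0,0.04],[0,0,0,0,0,0,0.04]]'; python3 -m jog '[[0,0,0.001,0,0,0,0.04],[0,0,0,0,0,0,0.04],[0,0,0,0,0,0,0.04]]'
```

```text
time_s: 21.0
eef_pos: [618.5, -95.8, 153.0]
ee_rot: [0.0, 0.994, -0.111, 0.0]
force: [0.1, 0.2, 0.4]
grip_width: 0.565
grip_force: 42.9
time_s: 21.3
eef_pos: [618.5, -95.9, 151.9]
ee_rot: [0.0, 0.994, -0.111, 0.0]
force: [-0.4, 0.5, 1.0]
grip_width: 0.559
grip_force: 42.9
time_s: 21.6
eef_pos: [618.5, -95.8, 150.8]
ee_rot: [0.0, 0.994, -0.111, 0.0]
force: [0.2, 0.2, 1.4]
grip_width: 0.566
grip_force: 43.0
```

```bash
python3 -m jog '[[0,0,-0.0013,0,0,0,0.04],[0,0,0,0,0,0,0.04],[0,0,0,0,0,0,0.04]]';python3 -m jog '[[0,0,0,0,0,0,0.05],[0,0,0,0,0,0,0.055],[0,0,0,0,0,0,0.07],[0,0,0,0,0,0,0.07],[0,0,-0.004,0,0,0,0.07]]' 20; python3 -m jog '[[0,0,-0.03,0,0,0,0.07],[0,0,-0.03,0,0,0,0.07],[0,0,-0.03,0,0,0,0.075],[-0.0475,0.012,0,0,0,0,0.075],[-0.0475,0.012,0,0,0,0,0.075]]';python3 - <<'E'
from h import *
cv2.imwrite("pics/s6.png",eyes.capture("scene")[:,:,::-1])
E
```

```text
time_s: 21.9
eef_pos: [618.4, -95.8, 152.1]
ee_rot: [-0.0, 0.994, -0.111, 0.0]
force: [-0.1, -0.7, 0.5]
grip_width: 0.564
grip_force: 43.0
time_s: 22.4
eef_pos: [618.2, -95.8, 155.7]
ee_rot: [-0.0, 0.994, -0.111, -0.001]
force: [0.8, 0.1, 0.4]
grip_width: 0.82
grip_force: 0.0
time_s: 22.9
eef_pos: [519.9, -98.4, 246.7]
ee_rot: [0.0, 0.994, -0.111, 0.001]
force: [-0.1, 0.4, -0.1]
grip_width: 0.879
grip_force: 0.0
```

```bash
python3 - <<'E'
from h import *
for f in("scene0","s4","s6"):
    g=cv2.cvtColor(cv2.imread(f"pics/{f}.png"),6).astype(int)
    print(f,"top",g[220:234,257:260].mean(1).round().astype(int).tolist(),"front",g[240:254,255:262].mean(1).round().astype(int).tolist())
    # handle's black unit
    m=g[180:225,320:365]<60; print(" handle centroid",np.argwhere(m).mean(0).round(2),m.sum())
E
```

```text
scene0 top [206, 207, 207, 204, 193, 177, 163, 152, 136, 118, 109, 105, 105, 104] front [115, 141, 162, 171, 174, 174, 173, 166, 147, 116, 86, 69, 63, 63]
 handle centroid [23.09 22.95] 443
s4 top [212, 212, 212, 207, 186, 152, 125, 113, 106, 100, 96, 95, 95, 93] front [112, 129, 146, 149, 136, 120, 128, 144, 143, 118, 88, 70, 63, 63]
 handle centroid [23.15 22.91] 439
s6 top [211, 212, 212, 210, 200, 182, 166, 152, 135, 116, 106, 102, 101, 100] front [153, 137, 116, 106, 106, 108, 119, 140, 147, 128, 96, 73, 64, 62]
 handle centroid [23.1  22.98] 433
```

Two weights leave the pan down only about 1 mm (tilt about -0.05), so the third one is needed. Fetching the ring at (425.5,233).

```bash
python3 -m jog '[[-0.0207,-0.0378,0,0,0,0,0.075],[-0.0207,-0.0378,0,0,0,0,0.075],[-0.0207,-0.0378,0,0,0,0,0.075],[-0.0207,-0.0378,0,0,0,0,0.075]]';python3 -m jog '[[-0.0207,-0.0378,0,0,0,0,0.075],[-0.0207,-0.0378,0,0,0,0,0.075],[-0.0207,-0.0378,0,0,0,0,0.075],[-0.0207,-0.0378,0,0,0,0,0.075],[0,0,0,0,0,0,0.075]]'; python3 -m jog '[[0,0,0.045,0,0,0,0.075],[0,0,0.045,0,0,0,0.075],[0,0,0.045,0,0,0,0.075],[0,0,0.045,0,0,0,0.075],[0,0,0,0,0,0,0.075]]'; python3 -m jog '[[0,0,0,0,0,0,0.075],[0,0,0,0,0,0,0.075]]'
```

```text
time_s: 23.35
eef_pos: [472.3, 68.8, 246.6]
ee_rot: [-0.0, 0.994, -0.111, 0.0]
force: [1.0, -0.6, -0.1]
grip_width: 0.881
grip_force: 0.0
time_s: 23.85
eef_pos: [424.0, 236.8, 246.6]
ee_rot: [-0.001, 0.994, -0.108, 0.0]
force: [-0.1, -0.3, -0.6]
grip_width: 0.879
grip_force: 0.0
time_s: 24.35
eef_pos: [423.0, 231.9, 62.1]
ee_rot: [0.002, 0.994, -0.111, -0.004]
force: [-0.2, 0.1, 1.1]
grip_width: 0.875
grip_force: 0.0
time_s: 24.55
eef_pos: [427.1, 233.4, 68.6]
ee_rot: [-0.001, 0.994, -0.111, 0.002]
force: [-0.8, -0.1, 1.1]
grip_width: 0.88
grip_force: 0.0
```

```bash
python3 -m jog '[[-0.001,0,0.02,0,0,0,0.072],[0,0,0.015,0,0,0,0.072],[0,0,0.008,0,0,0,0.072],[0,0,0,0,0,0,0.072],[0,0,0,0,0,0,0.072]]'; python3 -m jog '[[0,0,0,0,0,0,0.072],[0,0,0,0,0,0,0.072]]'
```

```text
time_s: 25.05
eef_pos: [425.3, 233.6, 24.3]
ee_rot: [-0.0, 0.994, -0.111, 0.001]
force: [0.1, -0.2, -0.1]
grip_width: 0.847
grip_force: 0.0
time_s: 25.25
eef_pos: [425.0, 233.5, 23.8]
ee_rot: [-0.0, 0.994, -0.111, 0.001]
force: [0.2, -0.2, 0.5]
grip_width: 0.847
grip_force: 0.0
```

```bash
python3 -m jog '[[0.0005,0,0.006,0,0,0,0.072],[0,0,0.0038,0,0,0,0.072],[0,0,0,0,0,0,0.072],[0,0,0,0,0,0,0.06]]' 20;python3 -m jog '[[0,0,0,0,0,0,0.05],[0,0,0,0,0,0,0.04],[0,0,0,0,0,0,0.04],[0,0,0,0,0,0,0.04]]' 20
python3 -m jog '[[0,0,0,0,0,0,0.072],[0,0,0,0,0,0,0.072],[0,0,0,0,0,0,0.072],[0,0,0,0,0,-0.143,0.072],[0,0,0,0,0,-0.143,0.072]]'; python3 -m jog '[[0,0,0,0,0,-0.143,0.072],[0,0,0,0,0,-0.143,0.072],[0,0,0,0,0,-0.143,0.072],[0,0,0,0,0,-0.143,0.072],[0,0,0,0,0,-0.143,0.072]]';python3 -m jog '[[0,0,0,0,0,-0.143,0.072],[0,0,0,0,0,-0.143,0.072],[0,0,0,0,0,-0.143,0.072],[0,0,0,0,0,-0.143,0.072],[0,0,0,0,0,0,0.072]]';python3 -m jog '[[0,0,0,0,0,0,0.055],[0,0,0,0,0,0,0.04],[0,0,0,0,0,0,0.04],[0,0,0,0,0,0,0.04]]' 20
```

```text
time_s: 25.65
eef_pos: [425.0, 233.3, 13.1]
ee_rot: [0.0, 0.994, -0.111, -0.0]
force: [0.1, -0.5, 0.9]
grip_width: 0.709
grip_force: 0.0
time_s: 26.05
eef_pos: [425.2, 233.3, 13.6]
ee_rot: [-0.0, 0.994, -0.111, 0.0]
force: [-1.2, -0.4, 5.7]
grip_width: 0.569
grip_force: 20.5
time_s: 26.55
eef_pos: [425.1, 233.3, 13.2]
ee_rot: [0.0, 0.999, 0.035, -0.0]
force: [0.5, -0.1, -1.0]
grip_width: 0.842
grip_force: 0.0
time_s: 27.05
eef_pos: [425.1, 233.3, 13.2]
ee_rot: [-0.0, 0.924, 0.382, -0.0]
force: [0.3, -0.4, -0.2]
grip_width: 0.843
grip_force: 0.0
time_s: 27.55
eef_pos: [425.1, 233.3, 13.2]
ee_rot: [-0.0, 0.78, 0.626, -0.0]
force: [-0.4, 0.1, 0.3]
grip_width: 0.844
grip_force: 0.0
time_s: 27.95
eef_pos: [425.1, 233.3, 13.5]
ee_rot: [0.0, 0.781, 0.625, 0.0]
force: [-1.2, -0.6, 4.9]
grip_width: 0.579
grip_force: 20.2
```

```bash
python3 -m jog '[[0,0,0,0,0,0,0.04],[0,0,-0.02,0,0,0,0.04],[0,0,-0.045,0,0,0,0.04],[0,0,-0.045,0,0,0,0.04]]' 40;python3 -m jog '[[0,0,-0.048,0,0,0,0.04],[0,0,-0.048,0,0,0,0.04],[0,0,0,0,0,0,0.04]]';python3 -m jog '[[-0.0349,0.0326,0,0,0,0,0.04],[-0.0349,0.0326,0,0,0,0,0.04],[-0.0349,0.0326,0,0,0,0,0.04],[-0.0349,0.0326,0,0,0,0,0.04]]';python3 -m jog '[[-0.0349,0.0326,0,0,0,0,0.04],[-0.0349,0.0326,0,0,0,0,0.04],[-0.0349,0.0326,0,0,0,0,0.04],[-0.0349,0.0326,0,0,0,0,0.04]]';python3 -m jog '[[0,0,0,0,0,0.143,0.04],[0,0,0,0,0,0.143,0.04],[0,0,0,0,0,0.143,0.04],[0,0,0,0,0,0.143,0.04],[0,0,0,0,0,0.143,0.04]]';python3 -m jog '[[0,0,0,0,0,0.143,0.04],[0,0,0,0,0,0.143,0.04],[0,0,0,0,0,0.143,0.04],[0,0,0,0,0,0.143,0.04],[0,0,0,0,0,0.143,0.04]]';python3 -m jog '[[0,0,0,0,0,0.143,0.04],[0,0,0,0,0,0,0.04],[0,0,0,0,0,0,0.04],[0,0,0,0,0,0,0.04]]'
```

```text
time_s: 28.35
eef_pos: [424.4, 233.1, 123.9]
ee_rot: [-0.001, 0.781, 0.625, -0.001]
force: [0.8, 1.1, -2.3]
grip_width: 0.564
grip_force: 42.5
time_s: 28.65
eef_pos: [427.2, 233.9, 224.9]
ee_rot: [0.002, 0.781, 0.625, 0.005]
force: [0.8, 0.2, -3.2]
grip_width: 0.568
grip_force: 42.5
time_s: 29.05
eef_pos: [522.2, 66.9, 217.9]
ee_rot: [-0.001, 0.781, 0.625, -0.001]
force: [0.9, 0.6, -2.1]
grip_width: 0.563
grip_force: 42.5
time_s: 29.45
eef_pos: [619.0, -97.9, 217.5]
ee_rot: [-0.001, 0.781, 0.625, -0.001]
force: [0.9, 0.2, -1.5]
grip_width: 0.567
grip_force: 42.5
time_s: 29.95
eef_pos: [618.3, -96.1, 217.3]
ee_rot: [-0.001, 0.951, 0.309, -0.001]
force: [0.1, -0.0, -2.7]
grip_width: 0.564
grip_force: 42.7
time_s: 30.45
eef_pos: [618.3, -96.0, 217.3]
ee_rot: [-0.0, 0.999, -0.043, -0.001]
force: [-0.2, -0.2, -2.3]
grip_width: 0.565
grip_force: 42.7
time_s: 30.85
eef_pos: [618.6, -96.1, 218.7]
ee_rot: [-0.0, 0.994, -0.11, -0.0]
force: [-0.2, 0.7, -1.6]
grip_width: 0.566
grip_force: 42.7
```

Same spot as before, (618.4,-96). Lowering.

```bash
python3 -m jog '[[0,0,0.009,0,0,0,0.04],[0,0,0.008,0,0,0,0.04],[0,0,0,0,0,0,0.04]]';python3 -m jog '[[0,0,0.002,0,0,0,0.04],[0,0,0.002,0,0,0,0.04],[0,0,0,0,0,0,0.04]]'; python3 -m jog '[[0,0,0.002,0,0,0,0.04],[0,0,0.002,0,0,0,0.04],[0,0,0.001,0,0,0,0.04],[0,0,0,0,0,0,0.04]]'
```

```text
time_s: 31.15
eef_pos: [618.0, -95.9, 200.3]
ee_rot: [-0.0, 0.994, -0.111, -0.002]
force: [0.9, 0.3, -2.8]
grip_width: 0.564
grip_force: 42.7
time_s: 31.45
eef_pos: [618.6, -96.1, 198.1]
ee_rot: [-0.0, 0.994, -0.111, -0.0]
force: [0.9, -0.3, -2.5]
grip_width: 0.565
grip_force: 42.7
time_s: 31.85
eef_pos: [618.6, -96.1, 193.1]
ee_rot: [-0.0, 0.994, -0.111, -0.0]
force: [-0.7, -0.4, -2.4]
grip_width: 0.568
grip_force: 42.7
```

```bash
python3 -m jog '[[0,0,0.003,0,0,0,0.04],[0,0,0.004,0,0,0,0.04],[0,0,0.005,0,0,0,0.04],[0,0,0,0,0,0,0.04]]'; python3 -m jog '[[0,0,0.005,0,0,0,0.04],[0,0,0.005,0,0,0,0.04],[0,0,0,0,0,0,0.04]]';  python3 -m jog '[[0,0,0.001,0,0,0,0.04],[0,0,0.001,0,0,0,0.04],[0,0,0,0,0,0,0.04]]'
```

```text
time_s: 32.25
eef_pos: [618.3, -96.0, 180.2]
ee_rot: [-0.0, 0.994, -0.111, -0.001]
force: [-0.7, 1.0, -2.0]
grip_width: 0.562
grip_force: 42.7
time_s: 32.55
eef_pos: [618.3, -96.0, 170.3]
ee_rot: [-0.0, 0.994, -0.111, -0.001]
force: [-0.6, -0.4, -2.6]
grip_width: 0.567
grip_force: 42.7
time_s: 32.85
eef_pos: [618.7, -96.1, 169.3]
ee_rot: [0.0, 0.994, -0.111, 0.0]
force: [-0.4, -0.5, -2.4]
grip_width: 0.563
grip_force: 42.7
```

```bash
python3 -m jog '[[0,0,0.001,0,0,0,0.04],[0,0,0.001,0,0,0,0.04],[0,0,0.001,0,0,0,0.04],[0,0,0,0,0,0,0.04],[0,0,0,0,0,0,0.04]]';python3 -m jog '[[0,0,0.001,0,0,0,0.04],[0,0,0.001,0,0,0,0.04],[0,0,0.001,0,0,0,0.04],[0,0,0,0,0,0,0.04],[0,0,0,0,0,0,0.04]]';python3 -m jog '[[0,0,0.001,0,0,0,0.04],[0,0,0.001,0,0,0,0.04],[0,0,0,0,0,0,0.04],[0,0,0,0,0,0,0.04]]'
```

```text
time_s: 33.35
eef_pos: [618.7, -96.1, 166.3]
ee_rot: [-0.0, 0.994, -0.111, -0.0]
force: [0.5, 0.1, -3.0]
grip_width: 0.562
grip_force: 42.7
time_s: 33.85
eef_pos: [618.7, -96.1, 163.3]
ee_rot: [0.0, 0.994, -0.111, 0.0]
force: [0.1, -0.1, -0.5]
grip_width: 0.567
grip_force: 42.8
time_s: 34.25
eef_pos: [618.7, -96.2, 161.3]
ee_rot: [0.0, 0.994, -0.111, 0.0]
force: [-0.2, -0.5, -0.5]
grip_width: 0.567
grip_force: 42.8
```

```bash
python3 -m jog '[[0,0,0.001,0,0,0,0.04],[0,0,0.001,0,0,0,0.04],[0,0,0,0,0,0,0.04],[0,0,0,0,0,0,0.04],[0,0,0,0,0,0,0.04]]';python3 -m jog '[[0,0,0,0,0,0,0.05],[0,0,0,0,0,0,0.055],[0,0,0,0,0,0,0.07],[0,0,0,0,0,0,0.07],[0,0,-0.004,0,0,0,0.07]]' 20; python3 -m jog '[[0,0,-0.03,0,0,0,0.07],[0,0,-0.03,0,0,0,0.07],[0,0,-0.03,0,0,0,0.075],[-0.0475,0.012,0,0,0,0,0.075],[-0.0475,0.012,0,0,0,0,0.075]]';python3 -m jog '[[-0.0475,0.012,0,0,0,0,0.075],[0,0,0,0,0,0,0.075],[0,0,0,0,0,0,0.075],[0,0,0,0,0,0,0.075],[0,0,0,0,0,0,0.075]]';python3 -m jog '[[0,0,0,0,0,0,0.075],[0,0,0,0,0,0,0.075],[0,0,0,0,0,0,0.075],[0,0,0,0,0,0,0.075],[0,0,0,0,0,0,0.075]]';python3 - <<'E'
from h import *
cv2.imwrite("pics/s7.png",eyes.capture("scene")[:,:,::-1])
a=cv2.imread("pics/scene0.png")[180:270,230:330];b=cv2.imread("pics/s7.png")[180:270,230:330]
cv2.imwrite("pics/g7.png",cv2.resize(np.hstack([a,b]),(800,360),interpolation=3))
for f in("scene0","s6","s7"):
    g=cv2.cvtColor(cv2.imread(f"pics/{f}.png"),6).astype(int)
    print(f,"top",g[220:234,257:260].mean(1).round().astype(int).tolist(),"front",g[240:254,255:262].mean(1).round().astype(int).tolist())
E
```

```text
time_s: 34.75
eef_pos: [618.7, -96.1, 159.4]
ee_rot: [-0.0, 0.994, -0.111, 0.0]
force: [0.2, -0.5, -0.1]
grip_width: 0.563
grip_force: 42.9
time_s: 35.25
eef_pos: [618.5, -96.0, 163.0]
ee_rot: [-0.0, 0.994, -0.111, -0.001]
force: [-1.4, 0.3, 0.2]
grip_width: 0.82
grip_force: 0.0
time_s: 35.75
eef_pos: [520.1, -98.7, 253.9]
ee_rot: [0.0, 0.994, -0.111, 0.001]
force: [-0.2, -0.6, -0.5]
grip_width: 0.878
grip_force: 0.0
time_s: 36.25
eef_pos: [472.7, -100.0, 253.3]
ee_rot: [0.0, 0.994, -0.111, 0.0]
force: [0.2, -0.2, 0.0]
grip_width: 0.88
grip_force: 0.0
time_s: 36.75
eef_pos: [471.8, -99.8, 253.3]
ee_rot: [0.0, 0.994, -0.111, 0.0]
force: [0.9, -0.8, 1.0]
grip_width: 0.875
grip_force: 0.0
scene0 top [206, 207, 207, 204, 193, 177, 163, 152, 136, 118, 109, 105, 105, 104] front [115, 141, 162, 171, 174, 174, 173, 166, 147, 116, 86, 69, 63, 63]
s6 top [211, 212, 212, 210, 200, 182, 166, 152, 135, 116, 106, 102, 101, 100] front [153, 137, 116, 106, 106, 108, 119, 140, 147, 128, 96, 73, 64, 62]
s7 top [131, 133, 135, 143, 151, 155, 155, 156, 153, 142, 124, 107, 103, 114] front [119, 106, 103, 103, 104, 108, 110, 116, 135, 146, 133, 101, 75, 63]
```

View pics/g7.png

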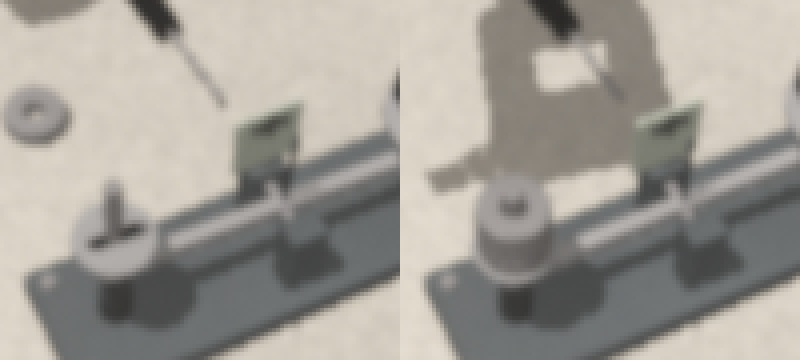

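All three rings are stacked on the spindle, at crop (515,230). The pan's front edge has dropped 1.5 px (about 7 mm of its 8 mm offset), so the beam is level to within about 1 mm. Bystanders in the crop have not moved, and the gripper is clear.

```bash
python3 -c "
from rig import finish_job
print(finish_job())"
```

```text
the job is handed in; nothing more can be done
None
```

I threaded all three ring weights onto the spindle, each lowered to contact with only a few newtons on the pan. The camera shows the pan within about 1 mm of level. No weights were left over, the gripper is open and clear, and the job was handed in at about 37 s.

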